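# Set the vacuum throttle valve of a PCR bench through the play in its handwheel

### The arm

A 6-joint arm with a two-finger parallel gripper is mounted at the origin on the work surface. World frame = base frame: x ahead of the robot, y to its left, z up, the work surface at z = 0. Lengths are in m, angles in rad, forces in N, time in s.
With the tool pointing down it reaches from about 0.25 to 0.725 m from the base axis. Payload 4 kg.
Tool frame: the origin (TCP) lies on the centre line of the jaws, within the pads' length; the fingertips stand 11 mm ahead of it and the grasp point (between the pads) lies 8 mm behind it (bot.nose_length is the distance from the TCP to the fingertips, in m); z points along the fingers, y is the direction in which the jaws open and shut (so a half turn about z gives the same grasp; the last joint's range is limited). The gripper opens to 85 mm and grips with 20 to 120 N. Pads are 22 mm wide; open, the fingers measure 114 mm over their backs; the gripper's body (76 mm by 85 mm) begins 54 mm behind the grasp point. The pads swing forward as they close: fully open they stand 13 mm farther back than shut.
Start: joints at [-1.171, 0.241, 0.005, 1.335, 0, 1.571], TCP at [0.195, -0.461, 0.242] pointing down, gripper open.
Joint ranges: [-2.72, 2.72], [-1.05, 1.87], [-1.09, 1.28], [-1.99, 2.15], [-1.42, 1.44], [-3.14, 3.14]. Speed limits (rad/s): [2.79, 2.79, 3.14, 3.14, 3.14, 3.14].

### API

Orientations are given as a unit quaternion [x, y, z, w].
In Python, from workcell import bot gives the robot as it stands.
- The arm moves only by the tool play_rows, never from a script. Its argument "plan" is one flat list of numbers, 6 for each row, row after row: the shift along the tool's x, y, z in mm, then the turn, a rotation vector about the tool's x, y, z in rad. A call has 1 to 20 rows; each row shifts and turns the commanded pose from where the row before left it, along the tool's axes as they then stand; what a row does not reach is not made up. A row lasts 1/8 s, in which the tool goes at most 62.5 mm and 10.7 degrees, less where a joint would pass 70% of its speed; a pose out of reach is approached as far as the arm can. A call with a gripper value outside its range is refused whole. "hand" is the opening in per cent of the stroke, from 0 (shut) to 100 (fully open), set as the call begins (left out, the last holds). The fingers move at their own pace and stop on an object; the grip force is fixed at half the most. Time passes only in rows, so rows that do not move let the fingers close. It gives the time, the measured TCP pose, the force and the opening at its end, in the units of the state.
- bot.get_obs(): the state, without advancing time (a new reading comes with each control period).
- bot.camera(name): name is "scene" or "top" or "wrist"; returns a dict with "frame" (384x512x3 uint8, blue, green, red), "range_z" (384x512 float32, m along the optical axis (not along the pixel's ray), 0 where there is no reading), "K" (3x3 intrinsics, pixels), "dist" ([k1, k2, p1, p2, k3] as OpenCV has them; the pictures are not rectified), "cam_to_world" (4x4, takes a point from camera to world coordinates). Camera axes: x right, y down, z forward; pixel columns grow to the right and rows downward; lengths in m; the calibration is good to about 2 mm. A picture is of the moment at which its call begins.
- bot.job_done(): hands the job in, once; it reports no verdict.
Trained networks look in the newest picture that a camera, given by its name, has taken for a name from the list of things; names that differ only in an ending like _2 or _b are one class to them, and where a whole thing is asked for, a point or a joint stands for the part that bears it (a point fixed in the world has none). Each returns a list of dicts, best first, with "p" (0 to 1); they miss things now and then, are a little off and sometimes report something else, mostly with a low value. They report only what shows in the picture. A call takes as long as a camera call. They do not tell look-alikes from the thing itself.
- bot.outline_of(query, camera): "mask" (384x512 bool, what is visible of it) and "point" ([row, column] in pixels, amid what is visible of it).
The state is a dict: "clock": time; "joint_pos": joint angles; "joint_vel": joint speeds; "tau": joint torques, N m; "eef_pos": TCP position; "tool_rot": TCP orientation; "ft_force": force on the tool from outside, world axes, zero at the start; "ft_torque": the same for the moment, N m; "grip_width": finger opening in m.
Only numpy, scipy, OpenCV 4.12 (cv2) and the standard library are available. Lean on these libraries where they do the work, as an engineer would, in place of code of your own. Each camera call takes 0.05 s, during which the arm holds its last target.

### The job

Open the bench vacuum valve that has the dial: turn its handwheel anticlockwise (seen from above) until the pointer on the stem stands at the long broad mark of the dial, and let go. The wheel has free play on its stem, so take up the play first and count only the travel of the pointer; do not run the pointer well past the mark, and leave the plain valve beside it as it is.

Things in the scene. Friction and masses are not known exactly. Their poses are not given: they have to be found in the camera images.
- wheel_centre (a point): Centre of the dial valve's level handwheel, on its upright axis at rim mid-height, 145 mm above the table. Black round rim 58 mm across outside, bar 9 mm thick, 3 spokes; hub up to 12 mm above rim mid-height. Grip it across the rim at any angle. Pointer top 33 mm and dial top 41 mm below rim mid-height; dial 156 mm across. Valve fixed to the table, left or right, place varies.
- wheel (a joint): Free play of that wheel on its stem already taken up, rad, growing as the wheel turns anticlockwise seen from above: 0 to a hard stop at 0.5; starts at 0 to 0.25. Below 0.5 the wheel turns alone and easily (0.03 N m); at 0.5 it carries stem and pointer along.
- stem (a joint): Angle of stem and pointer (flat brass arm 8 mm wide reaching 56 mm from the axis), rad, growing anticlockwise seen from above: 0 closed, at the first of 7 marks 0.283 apart on the dial's half away from the robot; 0.85 at the fourth, the one long broad mark; hard stop 1.7. Starts at 0 to 0.3. Needs about 0.2 N m and stays where left.
- plain_wheel (a joint): Angle of the wheel of the other valve, rad, 0 at the start, turns both ways: same body, height and wheel, but without dial or pointer. To be left alone.
Mind the look-alikes: they are no part of the job. What is shaped like the part that bears wheel_centre but blue or turquoise is not meant.

How it is judged:
On the way, in this order (a step that is already met when the one before it is completed fails the run):
1. the free play is taken up anticlockwise (value of joint wheel above 0.42 rad), for 0.05 s.
2. the pointer has come to the long broad mark (value of joint stem between 0.67 and 1.03 rad), for 0.2 s.
At the end, for the whole second after the job is handed in: The pointer of the dial valve stands at rest within 10 degrees (0.18 rad, 10 mm at its tip) of the long broad mark (all of step 2 and velocity of joint stem between -0.05 and 0.05 rad/s); the robot touches nothing.
It fails at once if the pointer was run more than 15 degrees (0.26 rad) past the long broad mark (value of joint stem above 1.11 rad).
It fails at once if the plain valve's wheel was turned by more than 15 degrees (value of joint plain_wheel above 0.26 rad or value of joint plain_wheel below -0.26 rad).
It also fails if it takes over 29 s, if anything falls off the work surface, if the arm or the gripper's body presses on something with over 40 N, if the wrist force passes 120 N, or if a joint passes its speed limit or range.

## Working session

There is one attempt and no reset: what is moved stays moved. The work goes in short steps, Python scripts to look and compute and a tool call to move; the robot and the scene stay as the last step left them, time stands still between calls to the robot, and variables do not carry over. Pictures are saved under pics/ and viewed, and the job is handed in when it is done.

Besides the shell and the picture viewer there is one more tool, called after "Request:" as name(argument=value, ...) on one line, values as JSON. play_rows: Moves the arm, as the interface text tells. Its arguments: {"type":"object","properties":{"plan":{"type":"array","items":{"type":"number"}},"hand":{"type":"number"}},"required":["plan"]}

```bash
mkdir -p pics; ls
cat > h.py <<'E'
import numpy as np,cv2
from workcell import bot
def snap(name,fn):
    c=bot.camera(name); cv2.imwrite('pics/'+fn,c['frame']); return c
def world(c,r,col,z=None):
    u=cv2.undistortPoints(np.array([[[col,r]]],float),c['K'],np.array(c['dist'],float))[0,0]
    T=np.array(c['cam_to_world']); d=T[:3,:3]@np.array([u[0],u[1],1]); o=T[:3,3]
    if z is None: return o+d*c['range_z'][int(r),int(col)]
    return o+d*(z-o[2])/d[2]
def pix(c,P):
    T=np.linalg.inv(np.array(c['cam_to_world'])); P=np.atleast_2d(P)
    q=P@T[:3,:3].T+T[:3,3]
    return cv2.projectPoints(q,np.zeros(3),np.zeros(3),c['K'],np.array(c['dist'],float))[0][:,0]
E
python3 - <<'E'
from h import *
for n in ['scene','top']:
    c=snap(n,n+'0.png'); print(n,np.round(c['cam_to_world'],3).tolist())
    for o in bot.outline_of('wheel_centre',n)+bot.outline_of('wheel',n):
        m=o['mask'];r,cc=o['point'];print(o['p'],o['point'],m.sum(),world(c,r,cc,.145).round(3))
s=bot.get_obs();print(s['clock'],s['eef_pos'],s['tool_rot'])
E
```

```text
pics
scene [[0.081, 0.651, -0.755, 0.966], [0.997, -0.064, 0.052, -0.038], [-0.014, -0.757, -0.654, 0.59], [0.0, 0.0, 0.0, 1.0]]
0.76 [169.7, 366.9] 357 [0.405 0.241 0.145]
0.72 [248.4, 150.9] 658 [ 0.576 -0.175  0.145]
0.54 [150.7, 161.0] 294 [ 0.292 -0.189  0.145]
0.73 [246.9, 152.9] 640 [ 0.573 -0.172  0.145]
0.63 [149.5, 156.5] 305 [ 0.286 -0.2    0.145]
0.59 [169.3, 367.7] 395 [0.404 0.243 0.145]
top [[-0.018, -0.995, 0.102, 0.36], [-0.999, 0.014, -0.036, 0.03], [0.034, -0.103, -0.994, 0.914], [0.0, 0.0, 0.0, 1.0]]
0.81 [115.4, 349.8] 535 [ 0.572 -0.168  0.145]
0.74 [212.5, 119.6] 636 [0.402 0.243 0.145]
0.62 [279.2, 373.6] 651 [ 0.278 -0.198  0.145]
0.59 [114.3, 353.7] 663 [ 0.574 -0.175  0.145]
0.94 [277.1, 373.6] 548 [ 0.282 -0.199  0.145]
0.84 [210.6, 120.8] 588 [0.406 0.241 0.145]
0.72 [116.9, 353.5] 532 [ 0.569 -0.175  0.145]
0.3 [ 0.19454725 -0.46040113  0.24200167] [ 9.80086665e-01  1.98569890e-01 -7.39568219e-05 -3.49475475e-04]
```

View pics/scene0.png

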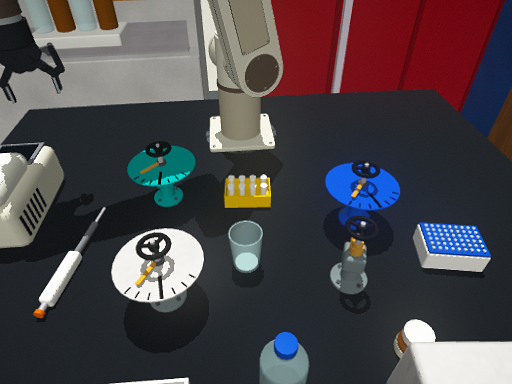

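View pics/top0.png

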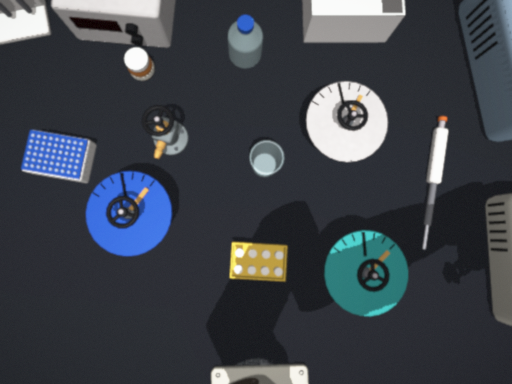

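```bash
cat >> h.py <<'E'
def cloud(c):
    h,w=c['range_z'].shape
    v,u=np.mgrid[:h,:w]; p=cv2.undistortPoints(np.stack([u,v],-1).reshape(-1,1,2).astype(float),c['K'],np.array(c['dist'],float))[:,0]
    z=c['range_z'].reshape(-1,1); T=np.array(c['cam_to_world'])
    return (np.hstack([p,np.ones((len(p),1))])*z@T[:3,:3].T+T[:3,3]).reshape(h,w,3)
def bev(c,cx,cy,z,half=.09,px=600):
    s=half*2/px; g=np.arange(px)*s-half
    X=cx-g[:,None]+0*g[None]; Y=cy-g[None]+0*g[:,None]
    q=pix(c,np.stack([X,Y,X*0+z],-1).reshape(-1,3)).reshape(px,px,2).astype(np.float32)
    return cv2.remap(c['frame'],q,None,cv2.INTER_LINEAR)
E
python3 - <<'E'
from h import *
from scipy.optimize import least_squares
for n in ['scene','top']:
    c=bot.camera(n); P=cloud(c); d=np.hypot(P[...,0]-.573,P[...,1]+.172)
    m=(d<.045)&(P[...,2]>.135)&(P[...,2]<.17)
    dark=c['frame'].max(-1)<90
    q=P[m]; print(n,m.sum(),np.median(q[:,2]),q[:,:2].min(0),q[:,:2].max(0))
    m2=(d<.05)&(d>.018)&m; q=P[m2]
    f=least_squares(lambda x:np.hypot(q[:,0]-x[0],q[:,1]-x[1])-.0245,[.573,-.172],loss='soft_l1',f_scale=.002); print('rim',f.x,np.abs(f.fun).mean())
    cx,cy=f.x
    m3=(d<.09)&(abs(P[...,2]-.104)<.006)&(c['frame'].min(-1)>150)
    q=P[m3];print('dial',m3.sum(),np.median(q[:,2]),(q[:,:2].min(0)+q[:,:2].max(0))/2,np.ptp(q[:,:2],axis=0))
    cv2.imwrite(f'pics/bev_{n}.png',bev(c,cx,cy,.108))
    m4=(P[...,2]>.1)&(np.hypot(P[...,0]-.57,P[...,1]-.18)<.06)&(P[...,2]<.17); q=P[m4]; print('plain',len(q),np.median(q,0) if len(q) else 0)
E
```

```text
scene 632 0.14817409273785462 [ 0.54459893 -0.20070208] [ 0.59825537 -0.14306148]
rim [ 0.57250911 -0.17124039] 0.0019641039056647997
dial 3797 0.10408949413432017 [ 0.56973313 -0.17157213] [0.15616461 0.15399063]
plain 665 [0.56776849 0.17549584 0.14773483]
top 567 0.1493465750308316 [ 0.54386841 -0.19859823] [ 0.60012104 -0.14371078]
rim [ 0.57146746 -0.17091227] 0.002242107840002878
dial 4176 0.10469135782465172 [ 0.57211057 -0.17110025] [0.15458512 0.15461376]
plain 638 [0.56339151 0.17684928 0.14937019]
```

View pics/bev_top.png

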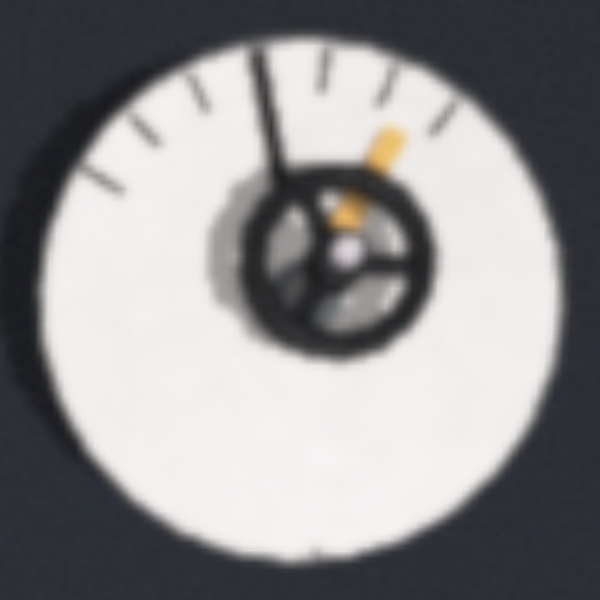

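View pics/bev_scene.png

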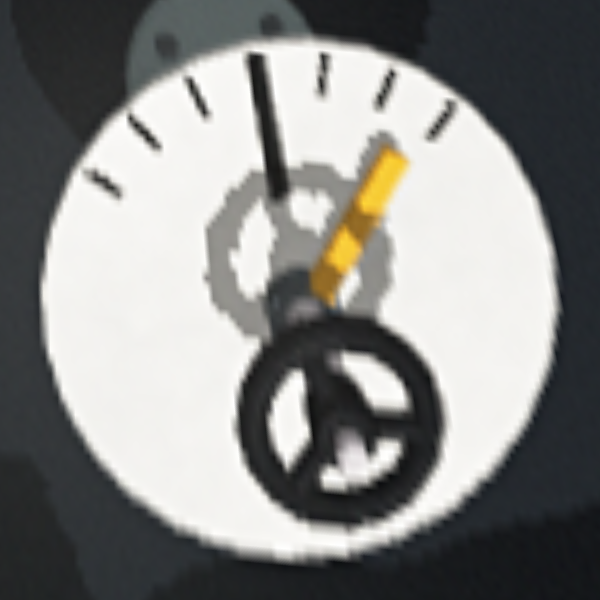

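```bash
cat >> h.py <<'E'
C=np.array([.5721,-.1711])
def pointer(c,fn=None):
    hsv=cv2.cvtColor(c['frame'],cv2.COLOR_BGR2HSV)
    m=(hsv[...,0]>10)&(hsv[...,0]<30)&(hsv[...,1]>110)&(hsv[...,2]>90)
    rr,cc=np.nonzero(m); W=np.array([world(c,r,k,.112) for r,k in zip(rr,cc)]).reshape(-1,3)
    d=W[:,:2]-C; R=np.hypot(*d.T); k=(R<.075)&(R>.025); d=d[k]
    # broad-mark direction from BEV: measured; report angle from +x anticlockwise
    f=cv2.fitLine(d.astype(np.float32),cv2.DIST_HUBER,0,.01,.01).ravel()
    v=f[:2]*np.sign(f[:2]@d.mean(0)); far=d[np.hypot(*d.T)>.035]
    return k.sum(), np.arctan2(v[1],v[0]), np.arctan2(*far.mean(0)[::-1]), np.hypot(*d.T).max()
E
python3 - <<'E'
from h import *
for n in ['scene','top']:
    c=bot.camera(n); print(n,pointer(c))
    b=cv2.cvtColor(bev(c,*C,.104),cv2.COLOR_BGR2GRAY); 
    ys,xs=np.nonzero(b<70); X=(300-ys)*.0003;Y=(300-xs)*.0003;R=np.hypot(X,Y);A=np.arctan2(Y,X)
    k=(R>.064)&(R<.071); h,e=np.histogram(A[k],bins=90,range=(-1.0,1.2)); print([(round(float(e[i]+.012),2),int(h[i])) for i in range(90) if h[i]>5])
    P=cloud(c); q=P.reshape(-1,3); q=q[(q[:,2]>.16)&(q[:,1]<-.05)&(q[:,0]>.1)&(q[:,0]<.75)]
    for i in range(0,15):
        for j in range(0,14):
            s=q[(abs(q[:,0]-(.1+i*.05))<.025)&(abs(q[:,1]+.6-j*.05+.0)<.025)]
            if len(s)>5: print(round(.1+i*.05,2),round(-.6+j*.05,2),s[:,2].max().round(3),end='; ')
    print()
s=bot.get_obs();print(s['clock'],s['eef_pos'],s['tool_rot'],s['ft_force'])
from scipy.spatial.transform import Rotation as R
print(R.from_quat(s['tool_rot']).inv().apply([C[0]-s['eef_pos'][0],C[1]-s['eef_pos'][1],.135-s['eef_pos'][2]]))
E
```

```text
scene (np.int64(88), np.float64(-0.4959846351469666), np.float64(-0.5290912567416185), np.float64(0.05522090573295921))
[(-0.72, 14), (-0.69, 8), (-0.43, 13), (-0.4, 8), (-0.13, 9), (-0.11, 15), (0.16, 129), (0.19, 130), (0.21, 34), (0.48, 46), (0.75, 7), (0.77, 53), (1.04, 11), (1.07, 32)]
0.1 -0.05 0.408; 0.15 -0.45 0.404; 0.15 -0.4 0.349; 0.15 -0.05 0.411; 0.2 -0.5 0.354; 0.2 -0.45 0.446; 0.2 -0.4 0.442; 0.25 -0.5 0.31; 0.25 -0.45 0.422; 
top (np.int64(33), np.float64(-0.5293446066800319), np.float64(-0.5154424400376753), np.float64(0.054564801133266366))
[(0.16, 36)]

0.5 [ 0.19460281 -0.46056214  0.24227655] [ 9.80090399e-01  1.98551779e-01  6.53581641e-06 -1.59952420e-05] [ 0.86164731 -0.3886995   0.03636678]
[ 0.46038905 -0.11971532  0.10728881]
```

Request:
play_rows(plan=[20,-5,0,0,0,0,40,-10,0,0,0,0,40,-10,0,0,0,0,40,-11,0,0,0,0,40,-11,0,0,0,0,40,-11,0,0,0,0,40,-11,0,0,0,0,40,-11,0,0,0,0,40,-10,0,0,0,0,40,-10,0,0,0,0,40,-10,0,0,0,0,40,-10,0,0,0,0,0,0,0,0,0,0.15,0,0,0,0,0,0.15,0,0,0,0,0,0.15,0,0,0,0,0,0.15,0,0,0,0,0,0.15,0,0,0,0,0,0.15,0,0,0,0,0,0,0,0,0,0,0,0], hand=100)

```text
clock: 3.0
eef_pos: [0.5505, -0.2233, 0.2423]
tool_rot: [0.979, -0.202, 0.003, -0.022]
ft_force: [0.1, -0.2, 0.6]
grip_width: 0.0857
```

```bash
cat > st.py <<'E'
from h import *
from scipy.spatial.transform import Rotation as R
s=bot.get_obs();r=R.from_quat(s['tool_rot']);M=r.as_matrix()
print(s['clock'],s['eef_pos'].round(4),'yaw',np.arctan2(M[1,0],M[0,0]).round(3),'zax',M[:,2].round(3),'F',np.round(s['ft_force'],1),'T',np.round(s['ft_torque'],2),'w',s['grip_width'],'j',np.round(s['joint_pos'],2))
print('to go mm',1000*r.inv().apply([C[0]-s['eef_pos'][0],C[1]-s['eef_pos'][1],.135-s['eef_pos'][2]]))
E
python3 - <<'E'
import st
from h import *
c=snap('wrist','wrist1.png')
print(pix(c,[[.5721,-.1711,.149]]), c['range_z'][150:240:20,200:320:20].round(3).tolist())
E
```

```text
3.0 [ 0.5505 -0.2233  0.2423] yaw -0.407 zax [ 0.015  0.043 -0.999] F [ 0.1 -0.2  0.6] T [-0.02  0.   -0.03] w 0.08566660092917291 j [-0.41  0.43  0.28  1.42  0.05  3.14]
to go mm [ -0.49045969 -51.60044789 109.72050257]
[[195.43491079 193.14301856]] [[0.27300000190734863, 0.27300000190734863, 0.2709999978542328, 0.2709999978542328, 0.2709999978542328, 0.3720000088214874], [0.27799999713897705, 0.23199999332427979, 0.27799999713897705, 0.2759999930858612, 0.2750000059604645, 0.3799999952316284], [0.23499999940395355, 0.2840000092983246, 0.2809999883174896, 0.2809999883174896, 0.2809999883174896, 0.3869999945163727], [0.24400000274181366, 0.23999999463558197, 0.2879999876022339, 0.28700000047683716, 0.28600001335144043, 0.39399999380111694], [0.296999990940094, 0.29600000381469727, 0.2930000126361847, 0.2930000126361847, 0.40400001406669617, 0.4050000011920929]]
```

View pics/wrist1.png

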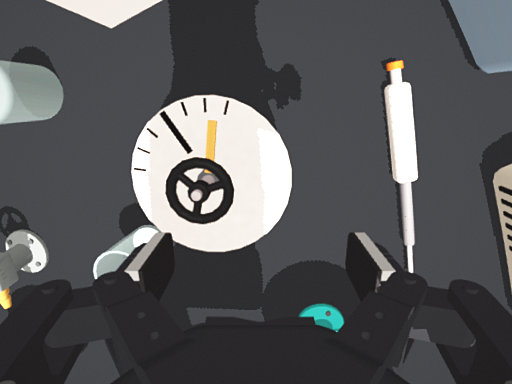

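```bash
cat > corr.py <<'E'
import sys
from h import *
from scipy.spatial.transform import Rotation as R
def go(yaw,z):
    s=bot.get_obs(); r=R.from_quat(s['tool_rot'])
    t=R.from_euler('z',yaw)*R.from_euler('x',np.pi)
    d=[C[0]-s['eef_pos'][0],C[1]-s['eef_pos'][1],z-s['eef_pos'][2]]
    print('rotvec',(r.inv()*t).as_rotvec().round(4),'then shift',1000*t.inv().apply(d).round(4))
go(float(sys.argv[1]),float(sys.argv[2]))
E
python3 corr.py -0.25 .135
```

```text
rotvec [-0.0453 -0.0004 -0.1558] then shift [  7.9 -55.4 107.3]
```

Request:
play_rows(plan=[0,0,0,-0.0453,0,-0.156,2,-14,0,0,0,0,2,-14,0,0,0,0,2,-14,0,0,0,0,2,-13,0,0,0,0,0,0,0,0,0,0,0,0,0,0,0,0])

```text
clock: 3.92
eef_pos: [0.5719, -0.172, 0.2423]
tool_rot: [0.992, -0.125, 0.0, 0.0]
ft_force: [0.2, -0.5, -1.0]
grip_width: 0.0859
```

```bash
python3 st.py; python3 corr.py -0.25 .135
python3 - <<'E'
from h import *
c=snap('wrist','wrist2.png')
P=cloud(c); d=np.hypot(P[...,0]-C[0],P[...,1]-C[1])
m=(d<.04)&(d>.018)&(P[...,2]>.138)&(P[...,2]<.16); q=P[m]
from scipy.optimize import least_squares
f=least_squares(lambda x:np.hypot(q[:,0]-x[0],q[:,1]-x[1])-.0245,C,loss='soft_l1',f_scale=.002); print(f.x,len(q),np.median(q[:,2]),(q.min(0)+q.max(0))/2)
E
```

```text
3.925 [ 0.5719 -0.172   0.2423] yaw -0.251 zax [ 0.    -0.001 -1.   ] F [ 0.2 -0.5 -1. ] T [-0.01 -0.01 -0.  ] w 0.08588531899174517 j [-0.29  0.44  0.29  1.42 -0.    3.1 ]
to go mm [-4.23326388e-02 -1.02496401e+00  1.07280474e+02]
rotvec [ 0.0006 -0.0003 -0.0006] then shift [ -0.   -1.  107.3]
[ 0.57257522 -0.17305911] 2063 0.148407899872758 [ 0.5717773  -0.17313526  0.14677128]
```

View pics/wrist2.png

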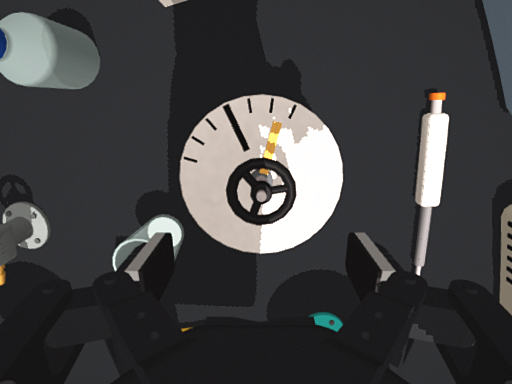

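Request:
play_rows(plan=[0,0,20,0,0,0,0,0,20,0,0,0,0,0,20,0,0,0,0,0,20,0,0,0,0,0,17,0,0,0,0,0,10,0,0,0,0,0,0,0,0,0])

```text
clock: 4.85
eef_pos: [0.5713, -0.1722, 0.1346]
tool_rot: [0.992, -0.125, -0.001, 0.0]
ft_force: [-1.2, -0.7, -0.8]
grip_width: 0.0857
```

Request:
play_rows(plan=[0,0,0,0,0,0,0,0,0,0,0,0,0,0,0,0,0,0,0,0,0,0,0,0,0,0,0,0,0,0,0,0,0,0,0,0], hand=30)

```text
clock: 5.6
eef_pos: [0.5724, -0.1731, 0.137]
tool_rot: [0.992, -0.125, 0.001, 0.001]
ft_force: [-2.6, -2.9, 5.8]
grip_width: 0.0542
```

```bash
python3 st.py;  python3 - <<'E'
from h import *
c=snap('scene','s2.png');print(pointer(c)); cv2.imwrite('pics/s2z.png',cv2.resize(c['frame'][160:320,80:260],None,fx=4,fy=3.75,interpolation=2))
E
```

```text
5.6 [ 0.5724 -0.1731  0.137 ] yaw -0.251 zax [ 0.002 -0.003 -1.   ] F [-2.6 -2.9  5.8] T [-0.58  0.41  0.01] w 0.05423266934285485 j [-0.29  0.49  0.09  1.17 -0.    3.1 ]
to go mm [-0.80179213 -1.91378514  2.00410489]
(np.int64(89), np.float64(-0.5209971086622416), np.float64(-0.5358627447347173), np.float64(0.05522090573295921))
```

View pics/s2z.png

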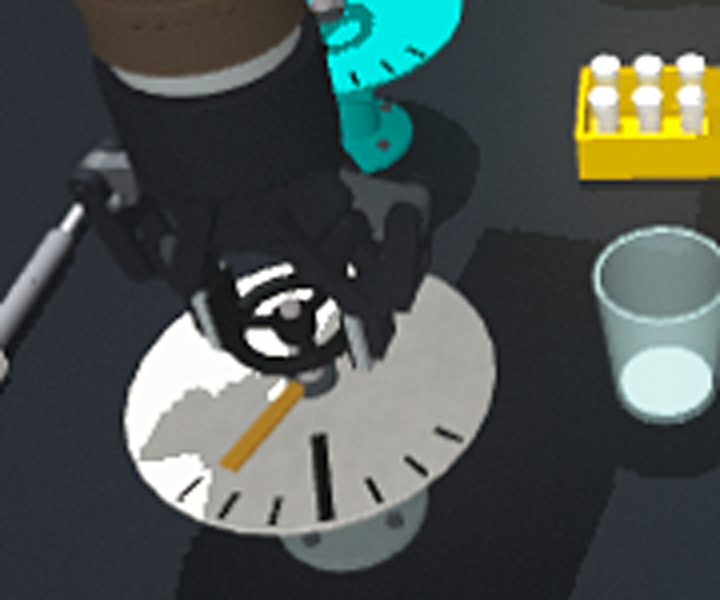

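Request:
play_rows(plan=[0,0,0,0,0,-0.12,0,0,0,0,0,-0.12,0,0,0,0,0,-0.12,0,0,0,0,0,-0.12,0,0,0,0,0,-0.12,0,0,0,0,0,0,0,0,0,0,0,0])

```text
clock: 6.52
eef_pos: [0.5724, -0.1725, 0.137]
tool_rot: [0.985, 0.174, 0.001, 0.001]
ft_force: [-2.2, -0.6, 5.3]
grip_width: 0.0545
```

```bash
python3 st.py;  python3 - <<'E'
from h import *
c=snap('scene','s3.png');print(pointer(c)); cv2.imwrite('pics/s3z.png',cv2.resize(c['frame'][160:320,80:260],None,fx=4,fy=3.75,interpolation=2))
E
```

```text
6.525 [ 0.5724 -0.1725  0.137 ] yaw 0.349 zax [ 0.002 -0.002 -1.   ] F [-2.2 -0.6  5.3] T [-0.23  0.48  0.  ] w 0.05448883200136336 j [-0.29  0.49  0.09  1.17 -0.    2.5 ]
to go mm [ 0.20619538 -1.36697778  2.02326839]
(np.int64(85), np.float64(-0.30181405036181536), np.float64(-0.320087943671521), np.float64(0.055273869689625554))
```

View pics/s3z.png

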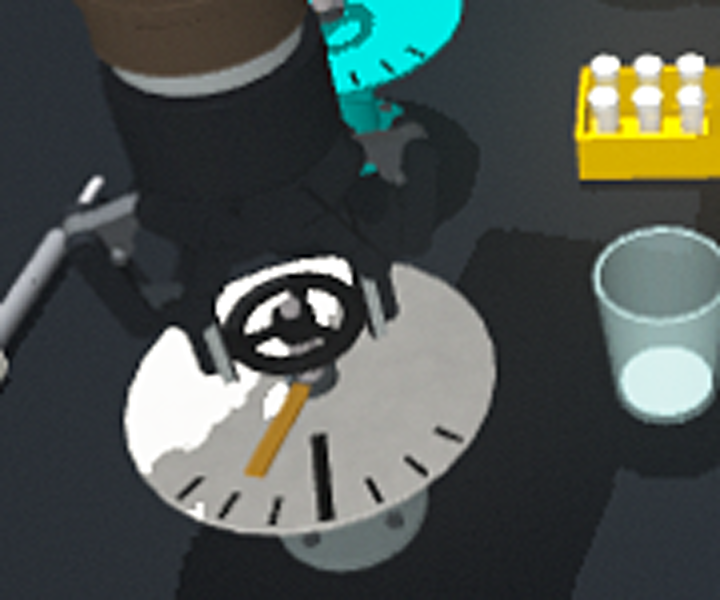

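Request:
play_rows(plan=[0,0,0,0,0,-0.1,0,0,0,0,0,-0.1,0,0,0,0,0,-0.1,0,0,0,0,0,-0.1,0,0,0,0,0,-0.05,0,0,0,0,0,0,0,0,0,0,0,0])

```text
clock: 7.45
eef_pos: [0.572, -0.172, 0.137]
tool_rot: [0.921, 0.389, 0.001, 0.001]
ft_force: [-2.8, -0.2, 7.5]
grip_width: 0.0546
```

```bash
python3 st.py;  python3 - <<'E'
from h import *
c=snap('scene','s4.png');print(pointer(c)); cv2.imwrite('pics/s4z.png',cv2.resize(c['frame'][160:320,80:260],None,fx=4,fy=3.75,interpolation=2))
E
```

```text
7.45 [ 0.572 -0.172  0.137] yaw 0.8 zax [ 0.002 -0.001 -1.   ] F [-2.8 -0.2  7.5] T [0.04 0.68 0.03] w 0.0546026462158591 j [-0.29  0.49  0.09  1.17 -0.    2.05]
to go mm [ 0.69070092 -0.60578733  2.01812358]
(np.int64(78), np.float64(0.12123779282523969), np.float64(0.13968942396454265), np.float64(0.05515854826013429))
```

View pics/s4z.png

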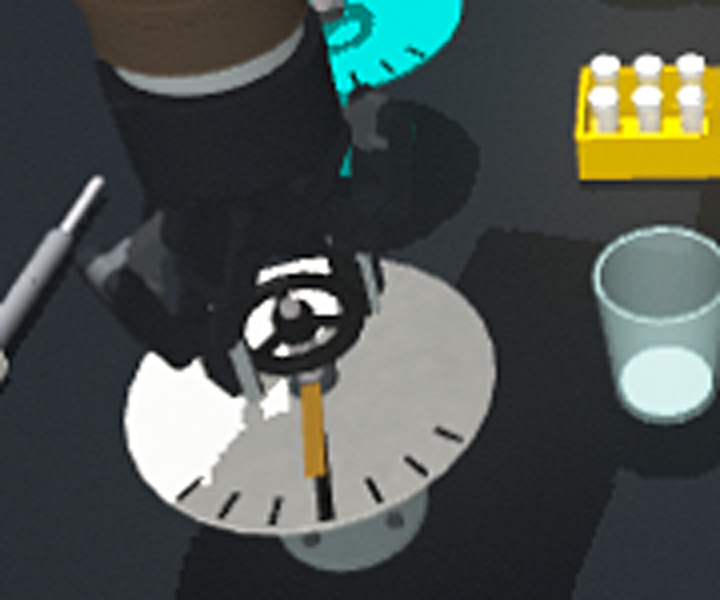

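Request:
play_rows(plan=[0,0,0,0,0,-0.03,0,0,0,0,0,0,0,0,0,0,0,0])

```text
clock: 7.88
eef_pos: [0.572, -0.172, 0.137]
tool_rot: [0.915, 0.403, 0.001, 0.001]
ft_force: [-3.6, -0.0, 7.1]
grip_width: 0.0546
```

Request:
play_rows(plan=[0,0,0,0,0,0,0,0,0,0,0,0,0,0,0,0,0,0,0,0,0,0,0,0,0,0,0,0,0,0,0,0,0,0,0,0,0,0,0,0,0,0], hand=100)

```text
clock: 8.75
eef_pos: [0.5719, -0.172, 0.1353]
tool_rot: [0.915, 0.403, 0.0, 0.0]
ft_force: [0.1, 0.6, -0.5]
grip_width: 0.0855
```

Request:
play_rows(plan=[0,0,-8,0,0,0,0,0,-15,0,0,0,0,0,-20,0,0,0,0,0,-20,0,0,0,0,0,-20,0,0,0,0,0,-15,0,0,0,0,0,0,0,0,0,0,0,0,0,0,0])

```text
clock: 9.75
eef_pos: [0.5716, -0.1719, 0.2328]
tool_rot: [0.915, 0.403, -0.0, -0.0]
ft_force: [0.1, 0.1, -0.6]
grip_width: 0.085
```

```bash
python3 st.py;  python3 - <<'E'
from h import *
for n in ['scene','wrist']:
    c=snap(n,'f_'+n+'.png');print(pointer(c))
    if n=='scene': cv2.imwrite('pics/s5z.png',cv2.resize(c['frame'][160:320,80:260],None,fx=4,fy=3.75,interpolation=2))
    b=cv2.cvtColor(bev(c,*C,.104),cv2.COLOR_BGR2GRAY); 
    ys,xs=np.nonzero(b<70); X=(300-ys)*.0003;Y=(300-xs)*.0003;R=np.hypot(X,Y);A=np.arctan2(Y,X)
    k=(R>.064)&(R<.071)&(abs(A-.17)<.1); print('mark',A[k].mean(),k.sum())
E
```

```text
9.75 [ 0.5716 -0.1719  0.2328] yaw 0.83 zax [-0.001 -0.    -1.   ] F [ 0.1  0.1 -0.6] T [-0.02  0.02 -0.01] w 0.08500440591318509 j [-0.29  0.44  0.27  1.4  -0.    2.02]
to go mm [ 0.94934691 -0.11817051 97.76811683]
(np.int64(79), np.float64(0.19208081144444472), np.float64(0.17417516560910928), np.float64(0.05561243352576066))
mark 0.17436483566156774 386
(np.int64(331), np.float64(0.18577589697012212), np.float64(0.14373954639660785), np.float64(0.05529381142071824))
mark 0.1541646021530732 436
```

View pics/s5z.png

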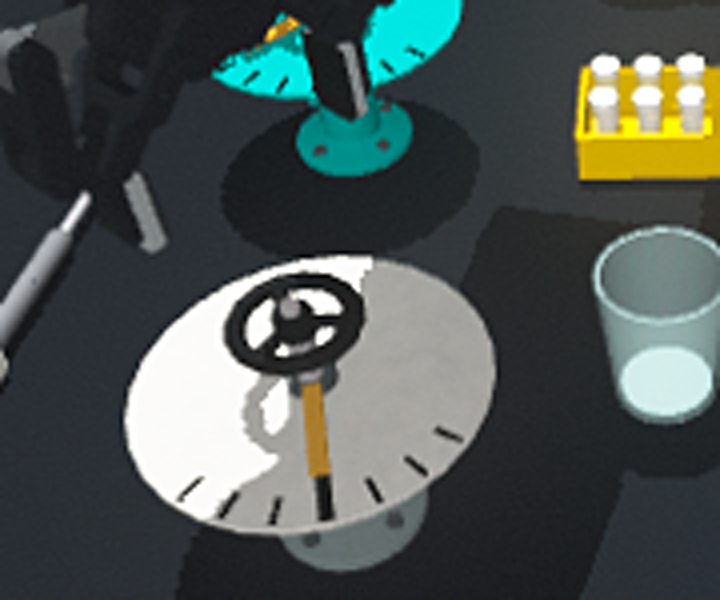

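View pics/f_wrist.png

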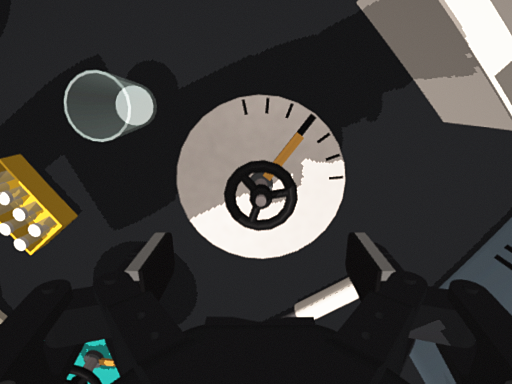

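The pointer lies over the broad mark in both pictures (scene crop tip at about (322,475), in line with the mark; wrist tip at about (300,135)). The gripper is well clear.

```bash
python3 -c "
from workcell import bot
print(bot.job_done())"
```

```text
the job is handed in; nothing more can be done
None
```

I opened the white-dial valve to the long broad mark, let go, backed off about 98 mm and handed the job in at about 9.9 s of the 29 s.

- **Turning:** I gripped the wheel across its rim and turned it anticlockwise 1.08 rad in three steps, checking the pointer in the scene camera after the first two. The pointer started moving partway through the first step, once the free play was taken up. It travelled about 0.7 rad in all.
- **Final check:** After release, the scene camera put the pointer at 0.174 rad and the mark at 0.174 rad. The wrist camera put them at 0.144 and 0.154 rad. A second way of measuring the pointer's angle, a line fit, gave 0.192 and 0.186 rad. The most any of these differ from the mark is 0.03 rad, against an allowance of 0.18.
- **Contact:** The force reading was near zero after release. I did not go near the plain valve, and I did not measure its wheel afterwards.
- **Disagreements along the way:**
  - The first approach ended about 5 cm short and slightly tilted because the last joint reached its range limit. I corrected this before going down to the wheel.
  - While gripping, the finger opening read 54 mm rather than the rim's 58 mm. The grip did not slip visibly.

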